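# Stack a spacer pack and hold the height gauge over it

## Robot

A 7-joint arm with a two-finger parallel gripper is mounted at the origin on a cart in front of the work surface, level with it; the furniture and walls round the work are solid. World frame = base frame: x ahead of the robot, y to its left, z up, the work surface at z = 0. Lengths are in m, angles in degrees, forces in N, time in s.
With the tool pointing down it reaches from about 0.425 to 0.875 m from the base axis. Payload 4.7 kg.
Tool frame: the origin (TCP) lies between the finger pads; the fingertips stand env.finger_overhang ahead of it and the grasp point (between the pads) lies 5 mm behind it (env.finger_overhang is the distance from the TCP to the fingertips, in m); z points along the fingers, y is the line along which they close (so a half turn about z gives the same grasp; the last joint's range is limited). The gripper opens to 87 mm and grips with 3 to 60 N. Pads are 19 mm wide; open, the fingers measure 117 mm over their backs; the gripper's body (75 mm by 190 mm) begins 51 mm behind the grasp point.
Start: joints at [-73.505, 18.392, -4.016, 83.108, 1.295, 78.541, -3.26], TCP at [0.176, 0.626, 0.237] pointing down, gripper open.
Joint ranges: [-163.93, 163.93], [-17.29, 119.83], [-79.2, 71.16], [3.27, 140.29], [-89.18, 269.18], [5.43, 117.66], [-154.24, 154.24]. Speed limits (degrees/s): [147.25, 147.25, 180, 180, 180, 180, 180].

## Interface

Orientations are given as [roll, pitch, yaw] about the fixed x, y, z axes, in that order (R = Rz(yaw) Ry(pitch) Rx(roll)).
In Python, from cell import telemetry, eyes, env, models gives the robot as it stands. The module is installed in compiled form; this text tells all that it offers.
- The arm moves only by the tool drive_tool, never from a script. Its arguments are lists of equal length, an entry for each row: "angular": the turn, a rotation vector about the tool's x, y, z in rad, a list of three; "delta_pos": the shift along the tool's x, y, z in cm, a list of three; "gripper": the finger opening in cm, from 0 to 8.7. A call has 1 to 20 rows; each row shifts and turns the commanded pose from where the row before left it, along the tool's axes as they then stand; what a row does not reach is not made up. A row lasts 1/10 s, in which the tool goes at most 50 mm and 8.59 degrees, less where a joint would pass 70% of its speed; a pose out of reach is approached as far as the arm can. A call with a gripper value outside its range is refused whole. The fingers move at their own pace and stop on an object; "squeeze" is the grip in N (left out, the last holds). Time passes only in rows, so rows that do not move let the fingers close. It gives the time, the measured TCP pose, the force, the opening and the grip force at its end, in the units of the state.
- telemetry.get_obs(): the state, without advancing time (a new reading comes with each control period).
- eyes.read_camera(name): name is "side" or "top" or "wrist"; returns a dict with "pixels" (420x560x3 uint8, red, green, blue), "mtx" (3x3 intrinsics, pixels), "origin" and "orientation" of the camera in the world. Camera axes: x right, y down, z forward; pixel columns grow to the right and rows downward; lengths in m; the calibration is good to about 2 mm. The wrist camera is an equidistant fisheye: a pixel r from the principal point sees the ray r / f radians off the axis. A picture is of the moment at which its call begins. There is no depth.
- env.sign_off(): hands the job in; it is judged then, once.
Trained networks look in a picture, given as the dict that the camera call returned (one of the last four; its "shot" number tells which), for a name from the list of things; names that differ only in an ending like _2 or _b are one class to them, and where a whole thing is asked for, a point or a joint stands for the part that bears it (a point fixed in the world has none). Each returns a list of dicts, best first, with "p" (0 to 1); they miss things now and then, are a little off and sometimes report something else, mostly with a low value. They report only what shows in the picture. A call takes as long as a camera call. They do not tell look-alikes from the thing itself.
- models.search_frame(picture, target): "centre" ([column, row] in pixels, amid what is visible of it).
- models.cut_out(picture, target): "pixels" (420x560 bool, what is visible of it) and "centre" ([column, row] in pixels, amid what is visible of it).
The state is a dict: "time_s": time; "qpos": joint angles; "joint_velocities": joint speeds; "effort": joint torques, N m; "tool_pos": TCP position; "tool_rot": TCP orientation; "force": force on the tool from outside, world axes, zero at the start; "wrist_torque": the same for the moment, N m; "grip_width": finger opening in m; "grasp_force": force on a finger pad.
Only numpy, scipy, OpenCV 4.12 (cv2) and the standard library are available. Lean on these libraries where they do the work, as an engineer would, in place of code of your own. Each camera call takes 0.05 s, during which the arm holds its last target. There are 200 camera calls.

## Task

With the spring-return gauge bridge still resting at its home end, build the spacer pack: lay the wide disc flat and centred on the fixture's round seat, and the narrow disc flat and centred on top of it. Then pull the bridge by its knob over the pack until its pointer is in line with the marker, and finish while still holding it there against its spring. Do not disturb the pack, the small steel dish or the wooden cube.

Things in the scene. Friction and masses are not known exactly. Their poses are not given: they have to be found in the camera images.
- wide_disc_center (a point): Centre (half-way up) of the wide disc: a loose plain turned aluminium disc, 50 mm in diameter, 20 mm thick, about 0.1 kg, lying flat on the bench in front of the fixture. z up through the disc.
- narrow_disc_center (a point): Centre (half-way up) of the narrow disc: a loose plain turned aluminium disc, 36 mm in diameter, 18 mm thick, about 0.05 kg, lying flat on the bench in front of the fixture. Which of the two discs lies left and which right varies.
- seat (a point): Centre of the flat top of the round steel seat (50 mm across, 36 mm above the bench) on the fixed checking fixture: grey base 240 x 110 x 10 mm with two steel guide bars, 44 mm either side of the seat (tops 26 mm, end blocks 33 mm above the bench). x points along the bars to the bridge's home end, 110 mm from the seat; y across, z up. The bridge is pulled along -x of this frame.
- gauge: Gauge bridge: aluminium arch sliding on the guide bars; origin at bench height under its middle, axes as the seat's. Shoes 70 mm and legs 78 mm apart inside, roof 34 x 98 mm, 80 to 88 mm above the bench: it clears a centred pack (38 mm on the seat) by 6 mm. A spring draws it home (+x), 3 N at home to 9 N at full travel (140 mm); it does not stay where left.
- knob (a point): Middle of the upright round black knob on the roof of the gauge bridge: 24 mm in diameter, 36 mm high (88 to 124 mm above the bench; this point 107 mm). Axes as the seat's.
- pointer (a point): Outer end of the thin dark pointer blade (3 mm thick) on the bridge's leg at the side towards the robot (-y of the seat's frame), 66 mm from the middle line, exactly abreast of the knob, 57 mm above the bench. Moves with the bridge.
- mark (a point): Top of the upright steel fin (3 mm thick, 52 mm high) on the small fixed marker block (12 x 22 x 16 mm) at the fixture's edge towards the robot, under the pointer's path. Its place along the bars varies: 90 to 125 mm of pull from home. The bridge is at the mark when pointer and mark have the same x in the seat's frame.
- pin_dish: Bystander: small round steel dish, 74 mm across, 18 mm high, loose on the bench; origin at the middle of its underside.
- wood_cube: Bystander: oak offcut 24 x 24 x 22 mm, loose on the bench; origin at the middle of its underside.
Mind the look-alikes: they are no part of the job. What is shaped like the part that bears wide_disc_center but black is not meant.

How it is judged (in metres and radians):
On the way, in this order (a step that is already met when the one before it is completed fails the run):
1. the wide disc lies flat and centred on the seat, with the gauge bridge at home (z of wide_disc_center in the frame of seat between 0.007 and 0.013 m and horizontal distance between wide_disc_center and seat below 0.006 m and angle between wide_disc_center's own z axis and vertical below 0.1 rad and x of knob in the frame of seat above 0.1 m), for 0.2 s.
2. the narrow disc lies flat and centred on the wide one, the gauge bridge still at home (all of step 1 and z of narrow_disc_center in the frame of seat between 0.026 and 0.032 m and horizontal distance between narrow_disc_center and wide_disc_center below 0.006 m and angle between narrow_disc_center's own z axis and vertical below 0.1 rad), for 0.3 s.
At the end, for the whole second after the job is handed in: Wide disc flat on the seat, centre within 6 mm; narrow disc flat on it, centred within 6 mm; the gauge bridge's pointer within 5 mm of the mark along the guide bars, still, and held there by the gripper's fingers against the spring (z of wide_disc_center in the frame of seat between 0.007 and 0.013 m and horizontal distance between wide_disc_center and seat below 0.006 m and angle between each of wide_disc_center, narrow_disc_center's own z axis and vertical below 0.1 rad and z of narrow_disc_center in the frame of seat between 0.026 and 0.032 m and horizontal distance between narrow_disc_center and wide_disc_center below 0.006 m and x of pointer in the frame of mark between -0.005 and 0.005 m and contact force between the fingers and gauge above 1.5 N and linear speed of gauge below 0.01 m/s); the arm keeps its last pose, push and grip.
It fails at once if the steel dish or the wooden cube is moved more than 30 mm (distance of any of pin_dish, wood_cube from where it was at the start of the episode above 0.03 m).
It also fails if it takes over 64 s, if anything falls off the work surface, if the arm or the gripper's body presses on something with over 40 N, if the wrist force passes 120 N, or if a joint passes its speed limit or range.

## Working session

There is one attempt and no reset: what is moved stays moved. The work goes in short steps, Python scripts to look and compute and a tool call to move; the robot and the scene stay as the last step left them, time stands still between calls to the robot, and variables do not carry over. Pictures are saved under pics/ and viewed, at most 10 in all, crops included, and the job is handed in when it is done.

Besides the shell and the picture viewer there is one more tool, called after "Request:" in YAML: its name, and indented under it one key for each argument. drive_tool: Moves the arm, as the interface text tells. Its arguments: {"type":"object","properties":{"angular":{"type":"array","items":{"type":"array","items":{"type":"number"}}},"delta_pos":{"type":"array","items":{"type":"array","items":{"type":"number"}}},"gripper":{"type":"array","items":{"type":"number"}},"squeeze":{"type":"number"}},"required":["angular","delta_pos","gripper"]}

```bash
mkdir -p pics; ls; cat > h.py <<'E'
import numpy as np, cv2
from scipy.spatial.transform import Rotation as R
from cell import telemetry, eyes, env, models
def rot(o):
    o=np.array(o,float)
    if o.shape==(3,3): return o
    if o.size==3: return R.from_euler('xyz',o,degrees=True).as_matrix()
    return R.from_quat(o).as_matrix()
def ray(p,uv):
    K=np.array(p['mtx']); return rot(p['orientation'])@np.array([(uv[0]-K[0,2])/K[0,0],(uv[1]-K[1,2])/K[1,1],1])
def onz(p,uv,z):
    d=ray(p,uv); o=np.array(p['origin']); return o+d*(z-o[2])/d[2]
def proj(p,X):
    K=np.array(p['mtx']); c=rot(p['orientation']).T@(np.array(X)-np.array(p['origin'])); return (K@c/c[2])[:2]
def save(p,n,s=1,crop=None):
    im=cv2.cvtColor(p['pixels'],cv2.COLOR_RGB2BGR)
    if crop: im=im[crop[1]:crop[3],crop[0]:crop[2]]
    cv2.imwrite('pics/'+n+'.png',cv2.resize(im,None,fx=s,fy=s,interpolation=cv2.INTER_CUBIC))
E
python3 - <<'E'
from h import *
print(telemetry.get_obs(), env.finger_overhang)
for n in ['top','side']:
    p=eyes.read_camera(n); save(p,n+'0',1.4)
    print(n,p['mtx'],p['origin'],p['orientation'])
    for t in ['wide_disc_center','narrow_disc_center','seat','gauge','knob','pointer','mark','pin_dish','wood_cube']:
        print(t,[(np.round(d['centre'],1).tolist(),round(d['p'],2),np.round(onz(p,d['centre'],0.02),3).tolist()) for d in models.search_frame(p,t)[:4]])
E
```

```text
pics
{'time_s': 0.0, 'qpos': array([-73.50444751,  18.43850432,  -4.01892444,  83.17426955,
         1.29640424,  78.53930791,  -3.2603292 ]), 'joint_velocities': array([-0.0342487 , -0.03030918,  0.00598205, -0.07958154, -0.07707773,
        0.01125382, -0.02477763]), 'effort': array([ 8.59646898e-04, -4.91298401e+01, -4.03448185e-01, -3.12510216e+01,
       -6.39889506e-02,  4.41322848e-02,  1.79445210e-04]), 'tool_pos': array([0.17563686, 0.62528705, 0.23547378]), 'tool_rot': array([-1.79893252e+02,  5.95498450e-03,  1.64317360e+02]), 'force': array([ 0.16735585, -0.41355102,  0.59129692]), 'wrist_torque': array([ 0.00979968, -0.01747611,  0.02568335]), 'grasp_force': 0.0, 'grip_width': 0.08692784502852809} 0.014
top [[516.92874499   0.         285.84041848]
 [  0.         516.92874499 210.62795643]
 [  0.           0.           1.        ]] [ 0.40393094 -0.29064805  0.97379893] [-176.71093243    0.29250945  -90.08308735]
wide_disc_center [([301.0, 286.9], 0.98, [0.319, -0.313, 0.02]), ([250.4, 254.6], 0.89, [0.378, -0.221, 0.02]), ([200.2, 248.2], 0.78, [0.39, -0.128, 0.02])]
nar
[... 569 characters left out ...]
 [-123.14700669    0.98928845   -5.85357461]
wide_disc_center [([212.1, 268.3], 0.71, [0.318, -0.326, 0.02]), ([235.5, 241.4], 0.64, [0.366, -0.24, 0.02]), ([245.5, 213.5], 0.51, [0.39, -0.129, 0.02])]
narrow_disc_center [([243.3, 285.0], 0.78, [0.381, -0.383, 0.02])]
seat [([315.8, 256.4], 0.93, [0.534, -0.314, 0.02]), ([244.5, 282.6], 0.66, [0.383, -0.377, 0.02])]
gauge [([307.2, 247.9], 0.62, [0.52, -0.283, 0.02])]
knob [([306.6, 247.7], 0.87, [0.519, -0.282, 0.02]), ([334.6, 230.1], 0.53, [0.591, -0.225, 0.02])]
pointer [([304.2, 246.6], 0.59, [0.514, -0.277, 0.02])]
mark [([336.3, 229.0], 0.53, [0.596, -0.221, 0.02])]
pin_dish [([221.1, 322.0], 0.64, [0.341, -0.474, 0.02])]
wood_cube []
```

View pics/top0.png

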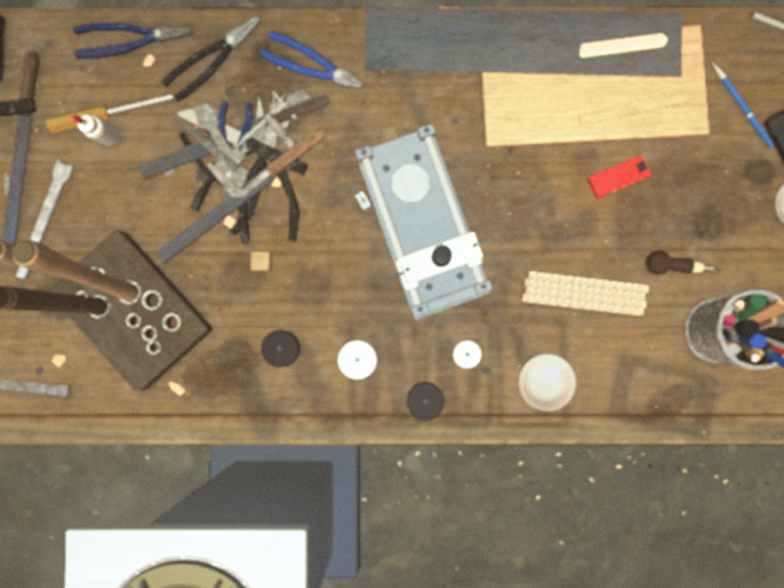

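View pics/side0.png

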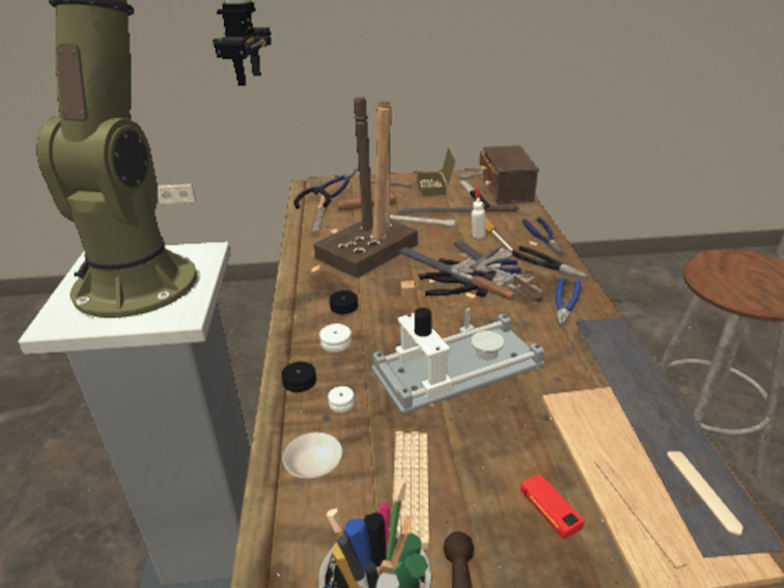

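Top view (×1.4): the real wide disc is white at (357,360) and the narrow one is white at (467,354); the two black discs are look-alikes. The seat is at (410,183), the bridge is at home with its knob at (441,256), and the marker is at (362,200). Two hammers stand upright at left in the swing path, so I'll measure their height.

```bash
cat > m.py <<'E'
from h import *
p=eyes.read_camera('top'); s=eyes.read_camera('side')
save(p,'topcrop',4,(225,75,365,220))
g=p['pixels'].min(2)
def blobs(g,th,lo,hi):
    n,l,st,c=cv2.connectedComponentsWithStats((g>th).astype(np.uint8))
    for i in range(1,n):
        if lo<st[i,4]<hi: yield i,st[i],c[i],l==i
print('bright')
for i,st,c,m in blobs(g,200,120,2500):
    if st[0]<220 or st[0]>360: continue
    cn,_=cv2.findContours(m.astype(np.uint8),cv2.RETR_EXTERNAL,cv2.CHAIN_APPROX_NONE)
    (x,y),r=cv2.minEnclosingCircle(cn[0]); print(st.tolist(),np.round(c,2),'circ',round(x,2),round(y,2),round(r,2),'rect',cv2.minAreaRect(cn[0]), onz(p,(x,y),.02).round(4))
# hammer triangulation
def tri(u,v):
    a,b=ray(p,u),ray(s,v); oa,ob=np.array(p['origin']),np.array(s['origin'])
    t=np.linalg.lstsq(np.c_[a,-b],ob-oa,rcond=None)[0]; A,B=oa+a*t[0],ob+b*t[1]; return ((A+B)/2).round(4),np.linalg.norm(A-B).round(4)
print('hammer',tri((18,184),(274,74)), 'base',onz(p,(96,209),.03), onz(p,(68,219),.03))
for t in ['wide_disc_center','narrow_disc_center','knob','seat','gauge','pointer','mark']:
    A=models.cut_out(p,t)[:3];B=models.cut_out(s,t)[:3]
    for a in A:
        for b in B:
            x=tri(a['centre'],b['centre'])
            if x[1]<.02: print(t,round(a['p'],2),round(b['p'],2),np.round(a['centre'],1),np.round(b['centre'],1),a['pixels'].sum(),x)
E
python3 m.py
```

```text
bright
[260, 98, 85, 119, 1775] [307.58 171.79] circ 301.5 157.0 59.76 rect ((303.1571350097656, 156.41078186035156), (108.83625793457031, 59.94578552246094), 70.42687225341797) [ 0.5586 -0.3151  0.02  ]
[280, 117, 27, 28, 595] [292.86 130.3 ] circ 292.84 130.27 13.9 rect ((293.0, 130.5), (27.0, 26.0), 90.0) [ 0.6088 -0.2991  0.02  ]
[241, 243, 28, 28, 580] [254.75 256.72] circ 254.62 256.57 13.64 rect ((254.75003051757812, 256.75), (26.16295051574707, 26.870054244995117), 45.0) [ 0.3742 -0.2283  0.02  ]
[324, 243, 20, 20, 296] [333.3 252.8] circ 333.29 252.79 9.79 rect ((333.2500305175781, 252.75003051757812), (18.384775161743164, 19.091880798339844), 45.0) [ 0.381 -0.373  0.02 ]
hammer (array([0.4811, 0.065 , 0.2988]), np.float64(0.0053)) base [0.46177188 0.06199119 0.03      ] [0.44351748 0.11299728 0.03      ]
wide_disc_center 0.71 0.93 [253.8 255.6] [237.2 238.9] 572 (array([ 0.3725, -0.2267,  0.017 ]), np.float64(0.0067))
wide_disc_center 0.62 0.6 [301.2 287.4] [213.  269.5] 628 (array([ 0.3173, -0.3141,  0.0069]), np.float64(0.0014))
narrow_disc_center 0.82 0.62 [332.2 252.4] [243.1 284.6] 267 (array([ 0.3807, -0.3718,  0.0106]), np.float64(0.0015))
knob 0.92 0.5 [311.4 184.9] [307.  250.7] 1229 (array([ 0.5077, -0.3322,  0.0513]), np.float64(0.0092))
seat 0.89 0.64 [300.8 162.1] [315.4 256.8] 7406 (array([ 0.541 , -0.3134,  0.0196]), np.float64(0.0161))
gauge 0.73 0.56 [316.6 186.5] [306.6 248.8] 1259 (array([ 0.5046, -0.3409,  0.063 ]), np.float64(0.0112))
mark 0.38 0.58 [259.9 146.3] [334.3 231.8] 100 (array([ 0.5828, -0.2384,  0.0246]), np.float64(0.0096))
```

View pics/topcrop.png

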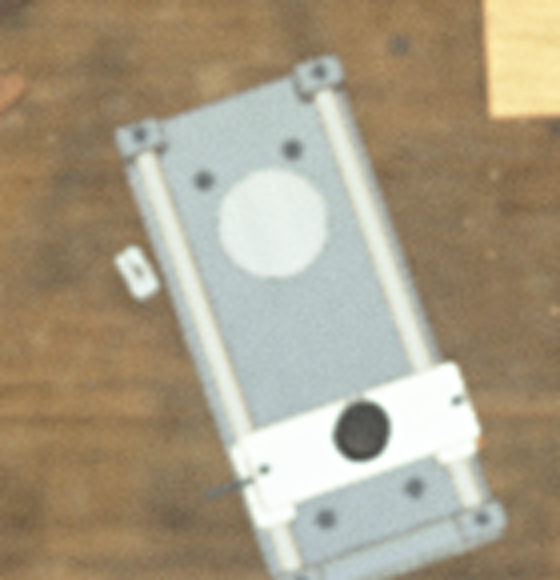

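The crop (×4, offset 225,75) shows the seat at (273,222), the knob at (362,430), and the marker block at (137,272). The end-block bolts are at (138,133), (320,70) and (482,518). The pointer tip is near (208,493).

```bash
cat > m2.py <<'E'
from h import *
p=eyes.read_camera('top'); s=eyes.read_camera('side')
save(s,'sidecrop',4,(255,170,395,300))
f=lambda x,y:(225+x/4-.375,75+y/4-.375)
seat=onz(p,(292.86,130.3),.036)
g=p['pixels'].max(2)[170:195,300:330]; m=(g<90).astype(np.uint8); mo=cv2.moments(m,True); 
kc=(300+mo['m10']/mo['m00'],170+mo['m01']/mo['m00']); print('knob px',kc,mo['m00'])
knob=onz(p,kc,.122)
b=[onz(p,f(*q),.033) for q in [(138,133),(320,70),(482,518)]]
ang=lambda v:np.degrees(np.arctan2(v[1],v[0])).round(2)
print('seat',seat.round(4),'knob',knob.round(4),'d',np.linalg.norm((knob-seat)[:2]),'x az',ang(knob-seat),ang(b[2]-b[1]),'y az',ang(b[1]-b[0])+0, 'len',np.linalg.norm(b[2]-b[1]),np.linalg.norm(b[1]-b[0]))
a=np.radians(ang(b[2]-b[1])); X=np.array([np.cos(a),np.sin(a)]);Y=np.array([-X[1],X[0]])
for n,q,z in [('mark block',(137,272),.016),('mark as fin top',(140,270),.052),('ptr',(208,493),.057)]:
    v=(onz(p,f(*q),z)-seat)[:2]; print(n,X@v,Y@v)
for n,c,z in [('wide',(254.7,256.65),.02),('nar',(333.3,252.8),.018)]:
    w=onz(p,c,z); v=(w-seat)[:2]; print(n,w.round(4),X@v,Y@v)
print('side proj: seat',proj(s,seat),'wide',proj(s,onz(p,(254.7,256.65),.02)),'nar',proj(s,onz(p,(333.3,252.8),.018)),'knob top',proj(s,onz(p,kc,.124)))
gs=s['pixels'].min(2)
n,l,st,c=cv2.connectedComponentsWithStats((gs>200).astype(np.uint8))
for i in range(1,n):
    if 100<st[i,4]<1500 and 200<c[i][0]<400: print(st[i].tolist(),c[i].round(1))
E
python3 m2.py
```

```text
knob px (315.25882352941176, 181.8) 85.0
seat [ 0.6053 -0.299   0.036 ] knob [ 0.5006 -0.3351  0.122 ] d 0.1107775870069222 x az -160.97 -160.59 y az -70.81 len 0.21998611627443315 0.08896024427869575
mark block -0.0033102011667282584 -0.06609807495388419
mark as fin top 0.003443728872148718 -0.06485279750689275
ptr 0.1090385094010639 -0.06952978285210135
wide [ 0.3741 -0.2285  0.02  ] 0.19467231894659606 -0.14341162963621545
nar [ 0.3809 -0.3732  0.018 ] 0.2363365992840325 -0.004643498667897969
side proj: seat [348.25974576 243.52124609] wide [239.28294936 238.09963686] nar [243.30726696 282.22923477] knob top [301.31588395 222.27006457]
[285, 225, 36, 29, 322] [302.6 240.5]
[229, 231, 21, 14, 217] [238.8 237.8]
[337, 237, 22, 13, 199] [348.  243.1]
[235, 276, 17, 13, 160] [242.9 281.8]
[223, 310, 16, 21, 187] [231.4 321.7]
```

View pics/sidecrop.png

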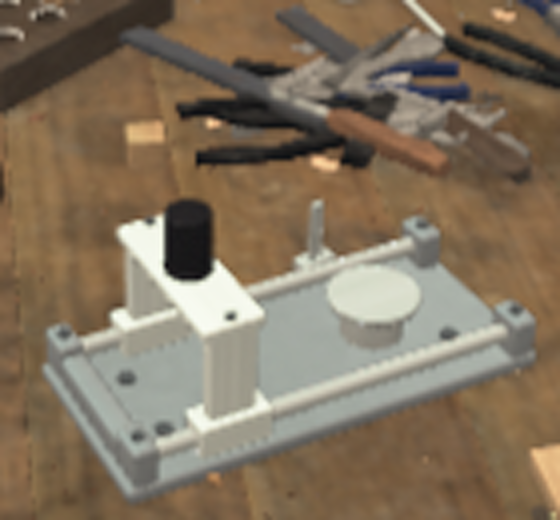

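Request:
drive_tool:
  delta_pos:
    - [0, 0, -3.7]
    - [0, 0, -3.7]
    - [0, 0, -3.7]
    - [0, 0, -3.7]
    - [0, 0, -3.7]
    - [-3.45, -2.3, 0]
    - [-3.45, -2.3, 0]
    - [-3.45, -2.3, 0]
    - [-3.45, -2.3, 0]
    - [-3.45, -2.3, 0]
    - [-3.45, -2.3, 0]
    - [-3.45, -2.3, 0]
    - [-3.45, -2.3, 0]
    - [-3.45, -2.3, 0]
    - [-3.45, -2.3, 0]
    - [-3.45, -2.3, 0]
    - [-3.45, -2.3, 0]
    - [0, 0, 0]
  angular:
    - [0, 0, 0]
    - [0, 0, 0]
    - [0, 0, 0]
    - [0, 0, 0]
    - [0, 0, 0]
    - [0, 0, 0]
    - [0, 0, 0]
    - [0, 0, 0]
    - [0, 0, 0]
    - [0, 0, 0]
    - [0, 0, 0]
    - [0, 0, 0]
    - [0, 0, 0]
    - [0, 0, 0]
    - [0, 0, 0]
    - [0, 0, 0]
    - [0, 0, 0]
    - [0, 0, 0]
  gripper: [8.7, 8.7, 8.7, 8.7, 8.7, 8.7, 8.7, 8.7, 8.7, 8.7, 8.7, 8.7, 8.7, 8.7, 8.7, 8.7, 8.7, 8.7]

```text
time_s: 3.7
tool_pos: [0.5036, 0.2412, 0.4217]
tool_rot: [-179.9, 0.2, 163.6]
force: [-0.3, -0.2, -0.4]
grip_width: 0.087
grasp_force: 0.0
```

Request:
drive_tool:
  delta_pos:
    - [0, 0, 0]
    - [0, 0, 0]
    - [0, 0, 0]
    - [0, 0, 0]
    - [0, 0, 0]
    - [0, 0, 0]
    - [0, 0, 0]
    - [0, 0, 0]
    - [0, 0, 0]
    - [0, 0, 0]
    - [0, 0, 0]
    - [0, 0, 0]
    - [0, 0, 0]
    - [0, 0, 0]
    - [0, 0, 0]
    - [0, 0, 0]
    - [0, 0, 0]
    - [0, 0, 0]
  angular:
    - [0, 0, 0.149]
    - [0, 0, 0.149]
    - [0, 0, 0.149]
    - [0, 0, 0.149]
    - [0, 0, 0.149]
    - [0, 0, 0.149]
    - [0, 0, 0.149]
    - [0, 0, 0.149]
    - [0, 0, 0.149]
    - [0, 0, 0.149]
    - [0, 0, 0.149]
    - [0, 0, 0.149]
    - [0, 0, 0.149]
    - [0, 0, 0.149]
    - [0, 0, 0.149]
    - [0, 0, 0.149]
    - [0, 0, 0.146]
    - [0, 0, 0]
  gripper: [8.7, 8.7, 8.7, 8.7, 8.7, 8.7, 8.7, 8.7, 8.7, 8.7, 8.7, 8.7, 8.7, 8.7, 8.7, 8.7, 8.7, 8.7]

```text
time_s: 5.5
tool_pos: [0.4995, 0.2485, 0.4217]
tool_rot: [-180.0, -0.0, 19.4]
force: [-1.4, 0.0, -0.5]
grip_width: 0.0869
grasp_force: 0.0
```

Request:
drive_tool:
  delta_pos:
    - [-1.32, 3.76, 0]
    - [-1.32, 3.76, 0]
    - [-1.32, 3.76, 0]
    - [-1.32, 3.76, 0]
    - [-1.32, 3.76, 0]
    - [-1.32, 3.76, 0]
    - [-1.32, 3.76, 0]
    - [-1.32, 3.76, 0]
    - [-1.32, 3.76, 0]
    - [-1.32, 3.76, 0]
    - [-1.81, 0.41, 3.75]
    - [-1.81, 0.41, 3.75]
    - [-1.81, 0.41, 3.75]
    - [-1.81, 0.41, 3.75]
    - [-1.81, 0.41, 3.75]
    - [-1.81, 0.41, 3.75]
    - [-1.81, 0.41, 3.75]
    - [-1.81, 0.41, 3.75]
    - [0, 0, 0]
    - [0, 0, 0]
  angular:
    - [0, 0, 0]
    - [0, 0, 0]
    - [0, 0, 0]
    - [0, 0, 0]
    - [0, 0, 0]
    - [0, 0, 0]
    - [0, 0, 0]
    - [0, 0, 0]
    - [0, 0, 0]
    - [0, 0, 0]
    - [0, 0, 0]
    - [0, 0, 0]
    - [0, 0, 0]
    - [0, 0, 0]
    - [0, 0, 0]
    - [0, 0, 0]
    - [0, 0, 0]
    - [0, 0, 0]
    - [0, 0, 0]
    - [0, 0, 0]
  gripper: [8.7, 8.7, 8.7, 8.7, 8.7, 8.7, 8.7, 8.7, 8.7, 8.7, 8.7, 8.7, 8.7, 8.7, 8.7, 8.7, 8.7, 8.7, 8.7, 8.7]

```text
time_s: 7.5
tool_pos: [0.3746, -0.2291, 0.1222]
tool_rot: [180.0, -0.0, 19.4]
force: [1.2, -0.3, 0.3]
grip_width: 0.087
grasp_force: 0.0
```

```bash
cat > go.py <<'E'
from h import *
import sys
# python3 go.py x y z [yaw]: deltas in tool axes (cm), rotvec (rad)
def go(x,y,z,yaw=19.3):
    o=telemetry.get_obs(); Rt=rot(o['tool_rot']); t=[-180,0,yaw]
    print('tool_pos',o['tool_pos'].round(4),o['tool_rot'].round(2),'t',round(o['time_s'],2),'F',o['force'].round(1),'w',round(o['grip_width'],4),round(o['grasp_force'],1))
    print('delta cm',(Rt.T@(np.array([x,y,z])-o['tool_pos'])*100).round(2),'rotvec',R.from_matrix(Rt.T@rot(t)).as_rotvec().round(4))
    print('q',o['qpos'].round(1))
if __name__=='__main__': go(*map(float,sys.argv[1:]))
E
python3 go.py .374 -.2285 .018
```

```text
tool_pos [ 0.3746 -0.2291  0.1222] [ 1.800e+02 -3.000e-02  1.944e+01] t 7.5 F [ 1.2 -0.3  0.3] w 0.087 0.0
delta cm [-0.04 -0.08 10.42] rotvec [ 0.     -0.0005  0.0024]
q [-25.1  -5.8  51.6 121.2   5.1  62.4 -46.5]
```

Request:
drive_tool:
  delta_pos:
    - [-0.04, -0.08, 2.5]
    - [0, 0, 2.5]
    - [0, 0, 2.0]
    - [0, 0, 2.0]
    - [0, 0, 1.0]
    - [0, 0, 0.4]
    - [0, 0, 0]
    - [0, 0, 0]
    - [0, 0, 0]
    - [0, 0, 0]
    - [0, 0, 0]
    - [0, 0, 0]
    - [0, 0, 0]
    - [0, 0, 0]
    - [0, 0, 0]
  angular:
    - [0, 0, 0.002]
    - [0, 0, 0]
    - [0, 0, 0]
    - [0, 0, 0]
    - [0, 0, 0]
    - [0, 0, 0]
    - [0, 0, 0]
    - [0, 0, 0]
    - [0, 0, 0]
    - [0, 0, 0]
    - [0, 0, 0]
    - [0, 0, 0]
    - [0, 0, 0]
    - [0, 0, 0]
    - [0, 0, 0]
  gripper: [8.7, 8.7, 8.7, 8.7, 8.7, 8.7, 8.7, 4.5, 4.5, 4.5, 4.5, 4.5, 4.5, 4.5, 4.5]
  squeeze: 20

```text
time_s: 9.0
tool_pos: [0.3735, -0.2287, 0.0176]
tool_rot: [-180.0, -0.0, 19.2]
force: [0.2, -0.6, 1.6]
grip_width: 0.0496
grasp_force: 20.0
```

```bash
python3 go.py .374 -.2285 .12
```

```text
tool_pos [ 0.3735 -0.2287  0.0176] [-1.800e+02 -1.000e-02  1.924e+01] t 9.0 F [ 0.2 -0.6  1.6] w 0.0496 20.0
delta cm [  0.05  -0.   -10.24] rotvec [-0.     -0.0001 -0.0011]
q [-22.6   9.1  53.9 126.6  -9.9  48.4 -33.3]
```

Request:
drive_tool:
  delta_pos:
    - [0, 0, -1.5]
    - [0, 0, -3.5]
    - [0, 0, -3.5]
    - [0, 0, -3.5]
    - [0, 0, -3.5]
    - [2.43, 1.79, 0]
    - [2.43, 1.79, 0]
    - [2.43, 1.79, 0]
    - [2.43, 1.79, 0]
    - [2.43, 1.79, 0]
    - [2.43, 1.79, 0]
    - [2.43, 1.79, 0]
    - [2.43, 1.79, 0]
    - [0, 0, 2.5]
    - [0, 0, 2.5]
    - [0, 0, 0]
    - [0, 0, 0]
  angular:
    - [0, 0, 0]
    - [0, 0, 0]
    - [0, 0, 0]
    - [0, 0, 0]
    - [0, 0, 0]
    - [0, 0, 0]
    - [0, 0, 0]
    - [0, 0, 0]
    - [0, 0, 0]
    - [0, 0, 0]
    - [0, 0, 0]
    - [0, 0, 0]
    - [0, 0, 0]
    - [0, 0, 0]
    - [0, 0, 0]
    - [0, 0, 0]
    - [0, 0, 0]
  gripper: [4.5, 4.5, 4.5, 4.5, 4.5, 4.5, 4.5, 4.5, 4.5, 4.5, 4.5, 4.5, 4.5, 4.5, 4.5, 4.5, 4.5]

```text
time_s: 10.7
tool_pos: [0.6038, -0.2996, 0.1222]
tool_rot: [-180.0, 0.1, 19.2]
force: [0.3, -0.2, 0.0]
grip_width: 0.0497
grasp_force: 20.0
```

```bash
python3 go.py .6053 -.299 .0541; python3 - <<'E'
from h import *
w=eyes.read_camera('wrist'); save(w,'wr1',1)
s=eyes.read_camera('side'); save(s,'sd1',4,(275,150,415,280))
print(w['mtx'],w['origin'],w['orientation'])
E
```

```text
tool_pos [ 0.6038 -0.2996  0.1222] [-1.7995e+02  7.0000e-02  1.9230e+01] t 10.7 F [ 0.3 -0.2  0. ] w 0.0497 20.0
delta cm [ 0.17 -0.    6.81] rotvec [-0.0008  0.0012 -0.0012]
q [-12.4  33.5  51.2  88.6 -27.   71.1 -27.7]
[[325.1922621    0.         277.92185915]
 [  0.         325.1922621  212.43559822]
 [  0.           0.           1.        ]] [ 0.66559057 -0.2780605   0.26997023] [ 1.65841286e+02  2.51988574e-02 -7.08079062e+01]
```

View pics/sd1.png

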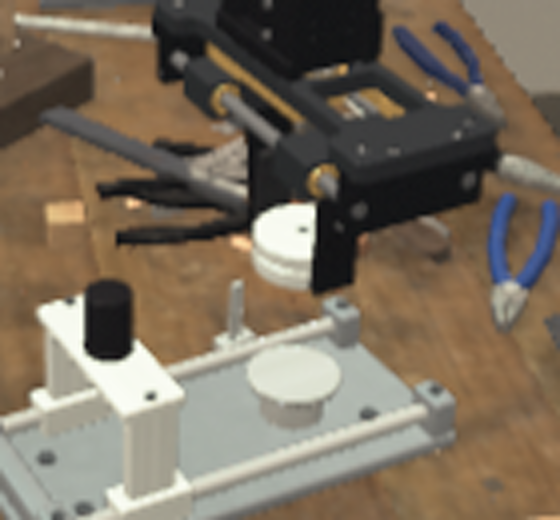

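View pics/wr1.png

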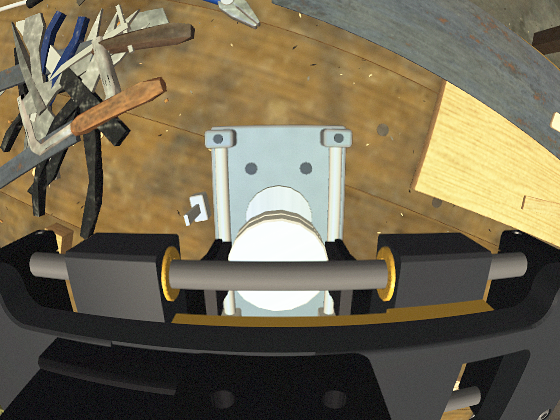

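```bash
python3 - <<'E'
from h import *
s=eyes.read_camera('side'); o=telemetry.get_obs(); t=o['tool_pos']; x=rot(o['tool_rot'])[:,0]
for d in (0,.0005,.002): print(proj(s,t+x*d+[0,0,.0024]))
g=s['pixels'].min(2)[190:225,330:365]; print(np.argwhere(g<120)[:40].tolist())
E
```

```text
[350.86046065 207.74659691]
[351.07378648 207.68628884]
[351.71324572 207.50551115]
[[0, 1], [0, 5], [0, 6], [0, 7], [0, 8], [0, 9], [0, 10], [0, 11], [0, 12], [0, 13], [0, 14], [0, 15], [0, 16], [0, 17], [0, 18], [0, 19], [0, 20], [0, 21], [0, 22], [0, 23], [0, 24], [0, 25], [0, 26], [0, 27], [0, 28], [0, 29], [0, 30], [0, 31], [0, 32], [0, 33], [0, 34], [1, 5], [1, 6], [1, 7], [1, 8], [1, 9], [1, 10], [1, 11], [1, 12], [1, 13]]
```

Request:
drive_tool:
  delta_pos:
    - [0.12, 0, 2.0]
    - [0, 0, 2.0]
    - [0, 0, 1.5]
    - [0, 0, 0.5]
    - [0, 0, 0.3]
    - [0, 0, 0]
  angular:
    - [0, 0, 0]
    - [0, 0, 0]
    - [0, 0, 0]
    - [0, 0, 0]
    - [0, 0, 0]
    - [0, 0, 0]
  gripper: [4.5, 4.5, 4.5, 4.5, 4.5, 4.5]

```text
time_s: 11.45
tool_pos: [0.6056, -0.2997, 0.0601]
tool_rot: [180.0, -0.0, 19.2]
force: [0.3, 0.3, -1.7]
grip_width: 0.0494
grasp_force: 20.0
```

```bash
python3 go.py .6049 -.2991 .0541
```

```text
tool_pos [ 0.6056 -0.2997  0.0601] [ 1.7997e+02 -3.0000e-02  1.9240e+01] t 11.45 F [ 0.3  0.3 -1.7] w 0.0494 20.0
delta cm [-0.04 -0.07  0.6 ] rotvec [ 0.0005 -0.0005 -0.0011]
q [-10.9  37.   48.8  91.3 -29.9  65.4 -25.9]
```

Request:
drive_tool:
  delta_pos:
    - [-0.04, -0.07, 0.3]
    - [0, 0, 0.2]
    - [0, 0, 0.1]
    - [0, 0, 0]
    - [0, 0, 0]
  angular:
    - [0, 0, 0]
    - [0, 0, 0]
    - [0, 0, 0]
    - [0, 0, 0]
    - [0, 0, 0]
  gripper: [4.5, 4.5, 4.5, 4.5, 4.5]

```text
time_s: 11.95
tool_pos: [0.6048, -0.2989, 0.0538]
tool_rot: [180.0, -0.0, 19.2]
force: [0.5, 0.3, 0.9]
grip_width: 0.0492
grasp_force: 20.0
```

Near contact. I'll open the gripper and lift straight up.

Request:
drive_tool:
  delta_pos:
    - [0, 0, 0.03]
    - [0, 0, 0]
    - [0, 0, 0]
    - [0, 0, 0]
    - [0, 0, 0]
    - [0, 0, -1]
    - [0, 0, -2.5]
    - [0, 0, -3.5]
    - [0, 0, -3.5]
    - [0, 0, 0]
  angular:
    - [0, 0, 0]
    - [0, 0, 0]
    - [0, 0, 0]
    - [0, 0, 0]
    - [0, 0, 0]
    - [0, 0, 0]
    - [0, 0, 0]
    - [0, 0, 0]
    - [0, 0, 0]
    - [0, 0, 0]
  gripper: [4.5, 6.5, 6.5, 6.5, 6.5, 6.5, 6.5, 6.5, 6.5, 6.5]

```text
time_s: 12.95
tool_pos: [0.6072, -0.3013, 0.1648]
tool_rot: [179.6, -0.4, 19.2]
force: [0.3, -0.2, -0.3]
grip_width: 0.0652
grasp_force: 0.0
```

```bash
python3 go.py .381 -.373 .18; python3 - <<'E'
from h import *
s=eyes.read_camera('side')
gs=s['pixels'].min(2)
n,l,st,c=cv2.connectedComponentsWithStats((gs>205).astype(np.uint8))
for i in range(1,n):
    if 60<st[i,4]<1500 and 200<c[i][0]<400: print(st[i].tolist(),c[i].round(1))
print('expected top centre',proj(s,(.6053,-.299,.056)))
E
```

```text
tool_pos [ 0.6072 -0.3013  0.1648] [179.61  -0.41  19.22] t 12.95 F [ 0.3 -0.2 -0.3] w 0.0652 0.0
delta cm [-23.71  -0.66  -1.69] rotvec [ 0.0068 -0.0072 -0.0014]
q [-13.1  31.5  52.5  86.1 -25.6  74.4 -28.7]
[285, 224, 36, 30, 328] [302.6 240.4]
[336, 229, 24, 14, 258] [348.1 235.4]
[235, 276, 17, 13, 163] [242.9 281.9]
[222, 310, 21, 22, 273] [232.2 321. ]
expected top centre [348.81445569 235.88991707]
```

Request:
drive_tool:
  delta_pos:
    - [0, 0, -1.7]
    - [-2.96, -0.08, 0]
    - [-2.96, -0.08, 0]
    - [-2.96, -0.08, 0]
    - [-2.96, -0.08, 0]
    - [-2.96, -0.08, 0]
    - [-2.96, -0.08, 0]
    - [-2.96, -0.08, 0]
    - [-2.96, -0.08, 0]
    - [0, 0, 3]
    - [0, 0, 3]
    - [0, 0, 3]
    - [0, 0, 0]
    - [0, 0, 0]
  angular:
    - [0, 0, 0]
    - [0, 0, 0]
    - [0, 0, 0]
    - [0, 0, 0]
    - [0, 0, 0]
    - [0, 0, 0]
    - [0, 0, 0]
    - [0, 0, 0]
    - [0, 0, 0]
    - [0, 0, 0]
    - [0, 0, 0]
    - [0, 0, 0]
    - [0, 0, 0]
    - [0, 0, 0]
  gripper: [6.5, 6.5, 6.5, 6.5, 6.5, 6.5, 6.5, 6.5, 5.8, 5.8, 5.8, 5.8, 5.8, 5.8]

```text
time_s: 14.4
tool_pos: [0.3786, -0.3711, 0.0856]
tool_rot: [-180.0, 0.1, 19.2]
force: [0.3, -0.1, 0.5]
grip_width: 0.0581
grasp_force: 0.0
```

```bash
python3 go.py .381 -.373 .0175
```

```text
tool_pos [ 0.3786 -0.3711  0.0856] [-1.7997e+02  7.0000e-02  1.9210e+01] t 14.4 F [ 0.3 -0.1  0.5] w 0.0581 0.0
delta cm [0.17 0.26 6.81] rotvec [-0.0005  0.0012 -0.0017]
q [-10.2  18.4  59.6 111.7 -18.2  60.1 -13.4]
```

Request:
drive_tool:
  delta_pos:
    - [0.17, 0.26, 1.5]
    - [0, 0, 2]
    - [0, 0, 1.5]
    - [0, 0, 1]
    - [0, 0, 0.5]
    - [0, 0, 0.3]
    - [0, 0, 0]
  angular:
    - [0, 0, 0]
    - [0, 0, 0]
    - [0, 0, 0]
    - [0, 0, 0]
    - [0, 0, 0]
    - [0, 0, 0]
    - [0, 0, 0]
  gripper: [5.8, 5.8, 5.8, 5.8, 5.8, 5.8, 5.8]

```text
time_s: 15.1
tool_pos: [0.3816, -0.3729, 0.0174]
tool_rot: [180.0, -0.0, 19.2]
force: [0.5, 0.7, -1.2]
grip_width: 0.0578
grasp_force: 0.0
```

```bash
python3 go.py .381 -.373 .0175
```

```text
tool_pos [ 0.3816 -0.3729  0.0174] [ 1.7999e+02 -1.0000e-02  1.9230e+01] t 15.1 F [ 0.5  0.7 -1.2] w 0.0578 0.0
delta cm [-0.06 -0.01 -0.01] rotvec [ 0.0002 -0.0002 -0.0012]
q [ -4.7  25.1  54.4 113.9 -25.4  53.6  -8.1]
```

Close, lift, and carry it over the bridge.

Request:
drive_tool:
  delta_pos:
    - [-0.05, 0, 0]
    - [0, 0, 0]
    - [0, 0, 0]
    - [0, 0, 0]
    - [0, 0, 0]
    - [0, 0, 0]
    - [0, 0, -1]
    - [0, 0, -3]
    - [0, 0, -4]
    - [0, 0, -4]
    - [0, 0, -4]
    - [0, 0, -0.5]
    - [0, 0, 0]
  angular:
    - [0, 0, 0]
    - [0, 0, 0]
    - [0, 0, 0]
    - [0, 0, 0]
    - [0, 0, 0]
    - [0, 0, 0]
    - [0, 0, 0]
    - [0, 0, 0]
    - [0, 0, 0]
    - [0, 0, 0]
    - [0, 0, 0]
    - [0, 0, 0]
    - [0, 0, 0]
  gripper: [5.8, 3.0, 3.0, 3.0, 3.0, 3.0, 3.0, 3.0, 3.0, 3.0, 3.0, 3.0, 3.0]
  squeeze: 20

```text
time_s: 16.4
tool_pos: [0.3816, -0.3733, 0.1836]
tool_rot: [179.9, -0.2, 19.3]
force: [0.5, 0.9, -1.7]
grip_width: 0.0357
grasp_force: 20.0
```

```bash
python3 go.py .605 -.299 .183
```

```text
tool_pos [ 0.3816 -0.3733  0.1836] [ 1.7992e+02 -1.7000e-01  1.9250e+01] t 16.4 F [ 0.5  0.9 -1.7] w 0.0357 20.0
delta cm [23.54  0.35  0.13] rotvec [ 0.0014 -0.0029 -0.0008]
q [-16.7  10.2  64.6 105.6  -9.9  70.1 -19.8]
```

Request:
drive_tool:
  delta_pos:
    - [2.94, 0.04, 0]
    - [2.94, 0.04, 0]
    - [2.94, 0.04, 0]
    - [2.94, 0.04, 0]
    - [2.94, 0.04, 0]
    - [2.94, 0.04, 0]
    - [2.94, 0.04, 0]
    - [2.94, 0.04, 0]
    - [0, 0, 3]
    - [0, 0, 3]
    - [0, 0, 3]
    - [0, 0, 0]
    - [0, 0, 0]
  angular:
    - [0, 0, 0]
    - [0, 0, 0]
    - [0, 0, 0]
    - [0, 0, 0]
    - [0, 0, 0]
    - [0, 0, 0]
    - [0, 0, 0]
    - [0, 0, 0]
    - [0, 0, 0]
    - [0, 0, 0]
    - [0, 0, 0]
    - [0, 0, 0]
    - [0, 0, 0]
  gripper: [3.0, 3.0, 3.0, 3.0, 3.0, 3.0, 3.0, 3.0, 3.0, 3.0, 3.0, 3.0, 3.0]

```text
time_s: 17.7
tool_pos: [0.603, -0.2983, 0.0909]
tool_rot: [-179.9, 0.1, 19.2]
force: [0.0, -0.1, 0.7]
grip_width: 0.0351
grasp_force: 20.0
```

```bash
python3 go.py .605 -.299 .0736; python3 - <<'E'
from h import *
s=eyes.read_camera('side'); save(s,'sd2',4,(285,170,415,280))
E
```

```text
tool_pos [ 0.603  -0.2983  0.0909] [-1.799e+02  1.500e-01  1.920e+01] t 17.7 F [ 0.  -0.1  0.7] w 0.0351 20.0
delta cm [0.17 0.13 1.73] rotvec [-0.0017  0.0026 -0.0018]
q [-12.5  35.6  51.1  90.3 -29.1  68.5 -26.4]
```

View pics/sd2.png

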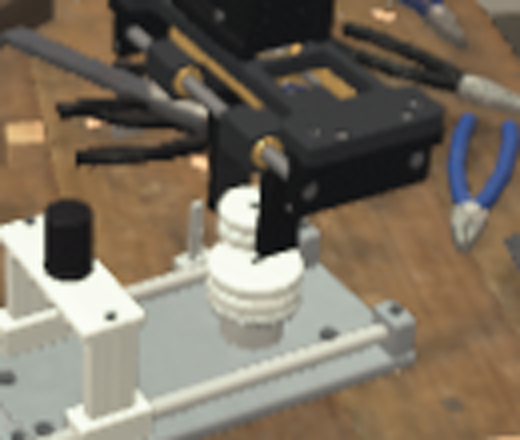

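The wide disc lies flat on the seat around (255,285), and the narrow disc is held level just above it. I'll lower it now.

Request:
drive_tool:
  delta_pos:
    - [0.17, 0.1, 0.6]
    - [0, 0, 0.5]
    - [0, 0, 0.3]
    - [0, 0, 0]
    - [0, 0, 0]
  angular:
    - [0, 0, 0]
    - [0, 0, 0]
    - [0, 0, 0]
    - [0, 0, 0]
    - [0, 0, 0]
  gripper: [3.0, 3.0, 3.0, 3.0, 3.0]

```text
time_s: 18.25
tool_pos: [0.6061, -0.2988, 0.0784]
tool_rot: [-180.0, -0.0, 19.2]
force: [0.5, 0.6, -0.5]
grip_width: 0.0353
grasp_force: 20.0
```

```bash
python3 go.py .605 -.299 .0736
```

```text
tool_pos [ 0.6061 -0.2988  0.0784] [-1.800e+02 -1.000e-02  1.924e+01] t 18.25 F [ 0.5  0.6 -0.5] w 0.0353 20.0
delta cm [-0.11 -0.02  0.48] rotvec [-0.     -0.0002 -0.001 ]
q [-12.   36.4  50.5  90.6 -29.8  67.3 -26. ]
```

Request:
drive_tool:
  delta_pos:
    - [-0.1, 0, 0.25]
    - [0, 0, 0.15]
    - [0, 0, 0.05]
    - [0, 0, 0]
    - [0, 0, 0]
  angular:
    - [0, 0, 0]
    - [0, 0, 0]
    - [0, 0, 0]
    - [0, 0, 0]
    - [0, 0, 0]
  gripper: [3.0, 3.0, 3.0, 3.0, 3.0]

```text
time_s: 18.75
tool_pos: [0.6051, -0.2991, 0.0738]
tool_rot: [-180.0, -0.0, 19.2]
force: [-0.0, -0.4, -0.1]
grip_width: 0.0359
grasp_force: 20.0
```

Request:
drive_tool:
  delta_pos:
    - [0, 0, 0.03]
    - [0, 0, 0]
    - [0, 0, 0]
    - [0, 0, 0]
    - [0, 0, 0]
    - [0, 0, 0]
    - [0, 0, -1]
    - [0, 0, -2.5]
    - [0, 0, -3.5]
    - [0, 0, -3.5]
    - [0, 0, 0]
    - [0, 0, 0]
    - [0, 0, 0]
  angular:
    - [0, 0, 0]
    - [0, 0, 0]
    - [0, 0, 0]
    - [0, 0, 0]
    - [0, 0, 0]
    - [0, 0, 0]
    - [0, 0, 0]
    - [0, 0, 0]
    - [0, 0, 0]
    - [0, 0, 0]
    - [0, 0, 0]
    - [0, 0, 0]
    - [0, 0, 0]
  gripper: [3.0, 5.0, 5.0, 5.0, 5.0, 5.0, 5.0, 5.0, 5.0, 5.0, 5.0, 5.0, 5.0]

```text
time_s: 20.05
tool_pos: [0.6047, -0.2987, 0.1778]
tool_rot: [-179.9, 0.0, 19.2]
force: [0.3, 0.1, -0.4]
grip_width: 0.0501
grasp_force: 0.0
```

```bash
python3 go.py .5006 -.3351 .18; python3 - <<'E'
from h import *
s=eyes.read_camera('side'); save(s,'sd3',5,(280,170,400,280))
print('mark px guess; expected centres: nar',proj(s,(.6053,-.299,.074)),'wide top',proj(s,(.6053,-.299,.056)))
w=models.cut_out(s,'mark'); print([(d['p'],d['centre']) for d in w][:3])
E
```

```text
tool_pos [ 0.6047 -0.2987  0.1778] [-1.7994e+02  3.0000e-02  1.9250e+01] t 20.05 F [ 0.3  0.1 -0.4] w 0.0501 0.0
delta cm [-11.03   0.    -0.22] rotvec [-0.0011  0.0006 -0.0009]
q [-13.9  31.5  53.9  85.2 -25.7  76.5 -28.7]
mark px guess; expected centres: nar [349.3398951  228.86497675] wide top [348.81445569 235.88991707]
[]
```

View pics/sd3.png

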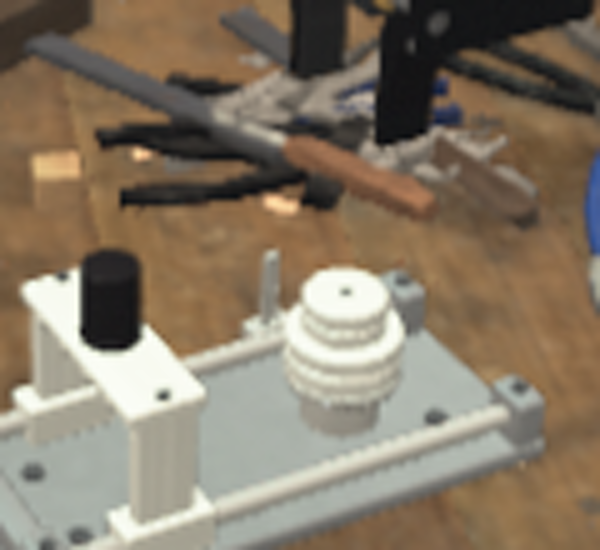

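The pack is stacked and centred; the narrow disc's hole is at (346,292) in this ×5 crop, as expected, and the fin top is at (271,254). Next I'll turn the fingers along the bars and move above the knob.

Request:
drive_tool:
  delta_pos:
    - [-2.75, 0, 0]
    - [-2.75, 0, 0]
    - [-2.75, 0, 0]
    - [-2.75, 0, 0]
    - [0, 0, 0]
    - [0, 0, 0]
    - [0, 0, 0]
    - [0, 0, 0]
    - [0, 0, 0]
    - [0, 0, 0]
    - [0, 0, 0]
    - [0, 0, 0]
    - [0, 0, 0]
    - [0, 0, 0]
    - [0, 0, 0]
    - [0, 0, 0]
    - [0, 0, 0]
  angular:
    - [0, 0, 0]
    - [0, 0, 0]
    - [0, 0, 0]
    - [0, 0, 0]
    - [0, 0, -0.143]
    - [0, 0, -0.143]
    - [0, 0, -0.143]
    - [0, 0, -0.143]
    - [0, 0, -0.143]
    - [0, 0, -0.143]
    - [0, 0, -0.143]
    - [0, 0, -0.143]
    - [0, 0, -0.143]
    - [0, 0, -0.143]
    - [0, 0, -0.141]
    - [0, 0, 0]
    - [0, 0, 0]
  gripper: [5.0, 5.0, 5.0, 5.0, 5.0, 5.0, 5.0, 5.0, 5.0, 5.0, 5.0, 5.0, 5.0, 5.0, 5.0, 5.0, 5.0]

```text
time_s: 21.85
tool_pos: [0.5009, -0.3353, 0.1778]
tool_rot: [-180.0, -0.0, 109.1]
force: [0.4, -0.1, 0.0]
grip_width: 0.05
grasp_force: 0.0
```

```bash
python3 go.py .501 -.3352 .108 109.3; python3 - <<'E'
from h import *
p=eyes.read_camera('top'); s=eyes.read_camera('side')
X=np.array([np.cos(np.radians(-160.7)),np.sin(np.radians(-160.7))]);Y=np.array([-X[1],X[0]]); S=np.array([.6053,-.299])
def fr(P): v=P[:2]-S; return (np.r_[X@v,Y@v]*1000).round(1)
for uv in [(333.8,220.4),(334.2,220.8)]: print('side fin top z.052',fr(onz(s,uv,.052)))
q=p['pixels'][130:160,245:275].astype(int).min(2)
m=((q>170)).astype(np.uint8); n,l,st,c=cv2.connectedComponentsWithStats(m)
for i in range(1,n):
    if st[i,4]>15:
        for z in (.016,.03,.052): print('top',st[i],fr(onz(p,c[i]+[245,130],z)))
for x in (-8,-4,0,4): 
    P=np.r_[S+X*x/1000-Y*.066,.052]; print(x,'fin top proj side',proj(s,P).round(1),'top',proj(p,P).round(1),'top base',proj(p,np.r_[P[:2],.016]).round(1))
save(p,'tp4',12,(245,125,290,175))
E
```

```text
tool_pos [ 0.5009 -0.3353  0.1778] [-1.7996e+02 -5.0000e-02  1.0905e+02] t 21.85 F [ 0.4 -0.1  0. ] w 0.05 0.0
delta cm [-0.    0.02  6.98] rotvec [-0.0007 -0.0008 -0.0043]
q [ -3.2  17.5  41.6  95.9 -12.2  71.3  60.1]
side fin top z.052 [ -4.4 -69.3]
side fin top z.052 [ -4.4 -67.5]
-8 fin top proj side [336.  220.7] top [256.9 136.4] top base [258.1 140.2]
-4 fin top proj side [334.4 221.2] top [257.6 138.4] top base [258.8 142.2]
0 fin top proj side [332.8 221.6] top [258.4 140.5] top base [259.5 144.2]
4 fin top proj side [331.3 222.1] top [259.1 142.6] top base [260.2 146.2]
```

View pics/tp4.png

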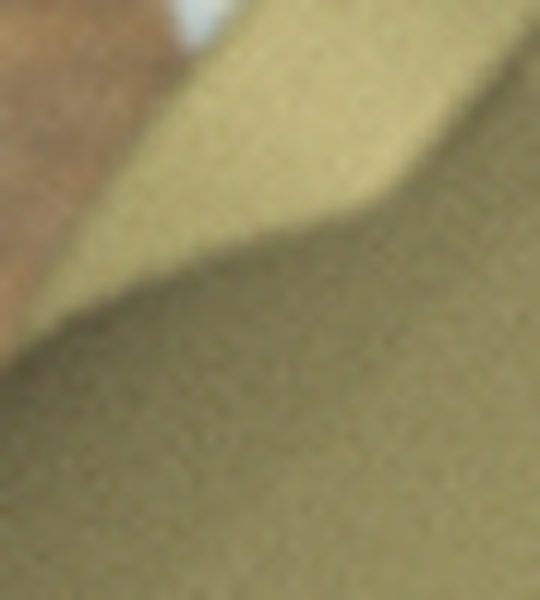

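The arm hides the marker here. Earlier numbers put the mark at x ≈ -4 mm in the seat frame, a pull of about 114 mm. I'll lower onto the knob and grip it.

Request:
drive_tool:
  delta_pos:
    - [0, 0.02, 1.5]
    - [0, 0, 2]
    - [0, 0, 1.5]
    - [0, 0, 1]
    - [0, 0, 0.6]
    - [0, 0, 0.3]
    - [0, 0, 0]
    - [0, 0, 0]
    - [0, 0, 0]
    - [0, 0, 0]
    - [0, 0, 0]
    - [0, 0, 0]
    - [0, 0, 0]
    - [0, 0, 0]
  angular:
    - [0, 0, -0.004]
    - [0, 0, 0]
    - [0, 0, 0]
    - [0, 0, 0]
    - [0, 0, 0]
    - [0, 0, 0]
    - [0, 0, 0]
    - [0, 0, 0]
    - [0, 0, 0]
    - [0, 0, 0]
    - [0, 0, 0]
    - [0, 0, 0]
    - [0, 0, 0]
    - [0, 0, 0]
  gripper: [5.0, 5.0, 5.0, 5.0, 5.0, 5.0, 5.0, 1.8, 1.8, 1.8, 1.8, 1.8, 1.8, 1.8]
  squeeze: 35

```text
time_s: 23.35
tool_pos: [0.5023, -0.3351, 0.1097]
tool_rot: [179.9, 0.0, 109.5]
force: [2.0, 0.8, 0.1]
grip_width: 0.0223
grasp_force: 35.0
```

```bash
python3 go.py .6091 -.2976 .108 109.3
```

```text
tool_pos [ 0.5023 -0.3351  0.1097] [1.7992e+02 3.0000e-02 1.0951e+02] t 23.35 F [2.  0.8 0.1] w 0.0223 35.0
delta cm [-0.03 11.32  0.19] rotvec [0.0014 0.0006 0.0037]
q [ -1.7  21.4  40.2  99.9 -15.2  64.2  62.7]
```

Request:
drive_tool:
  delta_pos:
    - [0, 0.5, 0]
    - [0, 1.0, 0]
    - [0, 1.3, 0]
    - [0, 1.3, 0]
    - [0, 1.3, 0]
    - [0, 1.3, 0]
    - [0, 1.3, 0]
    - [0, 1.3, 0]
    - [0, 1.0, 0]
    - [0, 0.7, 0]
    - [0, 0.2, 0]
    - [0, 0, 0]
    - [0, 0, 0]
    - [0, 0, 0]
  angular:
    - [0, 0, 0]
    - [0, 0, 0]
    - [0, 0, 0]
    - [0, 0, 0]
    - [0, 0, 0]
    - [0, 0, 0]
    - [0, 0, 0]
    - [0, 0, 0]
    - [0, 0, 0]
    - [0, 0, 0]
    - [0, 0, 0]
    - [0, 0, 0]
    - [0, 0, 0]
    - [0, 0, 0]
  gripper: [1.8, 1.8, 1.8, 1.8, 1.8, 1.8, 1.8, 1.8, 1.8, 1.8, 1.8, 1.8, 1.8, 1.8]

```text
time_s: 24.75
tool_pos: [0.604, -0.299, 0.1097]
tool_rot: [-179.7, -0.2, 109.4]
force: [-7.2, 0.4, 8.4]
grip_width: 0.0224
grasp_force: 35.1
```

```bash
python3 go.py .6091 -.2976 .108 109.3; python3 - <<'E'
from h import *
p=eyes.read_camera('top'); s=eyes.read_camera('side'); w=eyes.read_camera('wrist')
A=cv2.resize(s['pixels'][185:265,295:375],(400,400),interpolation=cv2.INTER_CUBIC)
B=cv2.resize(w['pixels'],(400,300)); B=cv2.copyMakeBorder(B,0,100,0,0,0)
cv2.imwrite('pics/fin.png',cv2.cvtColor(np.hstack([A,B]),cv2.COLOR_RGB2BGR))
for n,q in [('side',s),('top',p),('wrist',w)]:
  for t in ['pointer','mark','knob']:
    print(n,t,[(round(d['p'],2),np.round(d['centre'],1).tolist()) for d in models.search_frame(q,t)[:2]])
E
```

```text
tool_pos [ 0.604  -0.299   0.1097] [-1.7970e+02 -1.5000e-01  1.0938e+02] t 24.75 F [-7.2  0.4  8.4] w 0.0224 35.1
delta cm [-0.04  0.53  0.17] rotvec [-0.0052 -0.0027  0.0014]
q [ -3.4  29.9  37.3  88.7 -18.9  68.1  56.7]
side pointer [(0.96, [353.9, 233.2])]
side mark []
side knob [(0.75, [354.3, 235.7])]
top pointer [(0.49, [269.2, 142.1])]
top mark []
top knob [(0.72, [273.9, 141.9]), (0.6, [388.8, 274.7])]
wrist pointer [(0.75, [279.0, 210.1])]
wrist mark [(0.7, [290.2, 133.0])]
wrist knob [(0.61, [276.6, 210.8])]
```

View pics/fin.png

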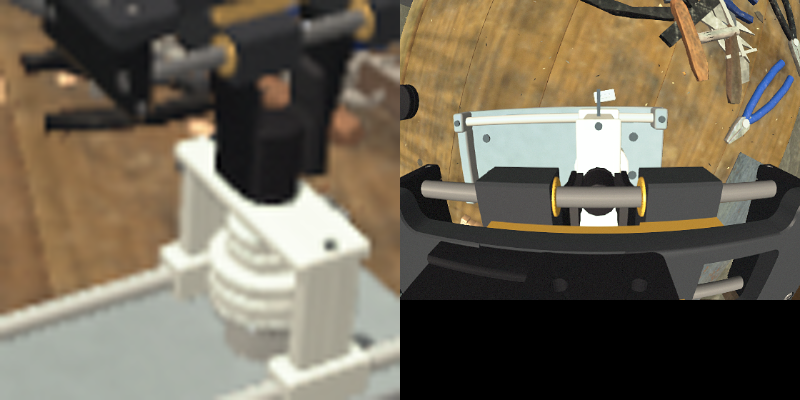

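The side half shows the bridge over the intact pack. In the wrist half, the pointer is the dark line near (599,100) and the marker block is just to its right at (605,95), so a few mm of pull remain. I'll measure this numerically.

```bash
cat > wm.py <<'E'
from h import *
w=eyes.read_camera('wrist'); o=telemetry.get_obs(); T=o['tool_pos']
X=np.array([np.cos(np.radians(-160.7)),np.sin(np.radians(-160.7)),0]);Y=np.array([-X[1],X[0],0])
S=np.array([.6053,-.299,0])
def fish(P):
    K=np.array(w['mtx']); c=rot(w['orientation']).T@(P-np.array(w['origin'])); r=np.hypot(c[0],c[1]); th=np.arctan2(r,c[2]); return (K[:2,2]+K[0,0]*th*c[:2]/r).round(1)
v=T-S; xt=X@v; print('TCP seat x mm',(xt*1000).round(1),'y',(Y@v*1000).round(1), o['force'].round(1), o['tool_rot'].round(2))
print('pointer root/end',fish(S+X*xt-Y*.045+[0,0,.057]),fish(S+X*xt-Y*.066+[0,0,.057]))
for m in (-8,-4,0,4): print(m,'fin top',fish(S+X*m/1000-Y*.066+[0,0,.052]),'base',fish(S+X*m/1000-Y*.066+[0,0,.016]))
g=cv2.cvtColor(w['pixels'],cv2.COLOR_RGB2GRAY)
print('     '+' '.join(f'{c:3d}' for c in range(268,304)))
for r in range(116,156): print(r,' '.join(f'{x:3d}' for x in g[r,268:304]))
E
python3 wm.py
```

```text
TCP seat x mm 1.3 y -0.4 [-7.3  1.3  7.5] [-1.7970e+02 -1.5000e-01  1.0938e+02]
pointer root/end [279.8 167.4] [279.8 133.6]
-8 fin top [294.6 133.6] base [292.5 133.6]
-4 fin top [288.3 133.6] base [287.  133.6]
0 fin top [281.9 133.6] base [281.6 133.5]
4 fin top [275.5 133.6] base [276.2 133.5]
     268 269 270 271 272 273 274 275 276 277 278 279 280 281 282 283 284 285 286 287 288 289 290 291 292 293 294 295 296 297 298 299 300 301 302 303
116 144 141 142 138 136 135 133 132 129 129 126 123 125 120 121 121 129 129 127 127 122 119 121 118 126 130 137 139 135 139 138 138 137 132 135 136
117 143 139 138 136 134 130 128 126 124 129 125 127 123 121 126 117 124 128 129 127 124 125 116 122 125 129 128 136 137 137 136 136 135 137 135 135
118 144 135 136 133 124 126 127 126 127 123 123 120 122 120 123 125 121 125 121 124 124 119 122 123 126 127 130 133 131 133 134 135 136 133 134 135
119 136 132 126 129 125 121 117 117 122 119 124 121 123 123 124 120 122 121 124 123 126 119 117 122 125 129 128 133 135 133 137 136 139 135 134 135
120 131 129 128 124 120 115 113 117 119 122 125 121 124 122 
[... 4567 characters left out ...]
 120 119 116 163 203 211 207 209 208 208 208 212 210 212 213 210 211 211 209 209 211 210 212 213 213 213 214
152 192 193 196 193 195 193 197 169 122 119 120 114 158 191 192 193 192 195 193 194 198 198 194 197 196 189 190 190 189 188 189 193 191 188 192 196
153 242 244 244 244 244 245 249 217 133 115 120 116 200 242 247 246 246 245 246 245 247 245 245 244 245 245 244 245 245 244 244 243 241 242 241 240
154 255 255 255 255 255 255 255 251 141 116 117 112 234 255 255 255 255 255 255 255 255 255 255 255 255 255 255 255 255 255 255 255 255 255 255 255
155 255 255 255 255 255 255 255 249 144 116 119 114 236 255 255 255 255 255 255 255 255 255 255 255 254 255 255 255 255 255 255 255 255 254 255 255
```

Seen straight down, the pointer's centre is at column 278. The fin top spans about 280.5–294 (centre 287), and the block centre gives the same. At 1.58 px/mm that leaves about 5.8 mm to pull.

Request:
drive_tool:
  delta_pos:
    - [0, 0.2, 0]
    - [0, 0.2, 0]
    - [0, 0.18, 0]
    - [0, 0, 0]
    - [0, 0, 0]
    - [0, 0, 0]
    - [0, 0, 0]
  angular:
    - [0, 0, 0]
    - [0, 0, 0]
    - [0, 0, 0]
    - [0, 0, 0]
    - [0, 0, 0]
    - [0, 0, 0]
    - [0, 0, 0]
  gripper: [1.8, 1.8, 1.8, 1.8, 1.8, 1.8, 1.8]

```text
time_s: 26.1
tool_pos: [0.6093, -0.2971, 0.1098]
tool_rot: [-179.7, -0.2, 109.4]
force: [-8.3, 0.9, 8.6]
grip_width: 0.0228
grasp_force: 35.1
```

```bash
sed -i 's/268,304/258,298/; s/268:304/258:298/; s/116,156/124,144/' wm.py; python3 wm.py
```

```text
TCP seat x mm -4.4 y -0.5 [-8.1  1.7  7.2] [-1.7968e+02 -1.6000e-01  1.0938e+02]
pointer root/end [279.8 167.5] [279.8 133.6]
-8 fin top [285.6 133.6] base [284.8 133.6]
-4 fin top [279.2 133.6] base [279.3 133.6]
0 fin top [272.8 133.6] base [273.9 133.6]
4 fin top [266.5 133.6] base [268.5 133.6]
     258 259 260 261 262 263 264 265 266 267 268 269 270 271 272 273 274 275 276 277 278 279 280 281 282 283 284 285 286 287 288 289 290 291 292 293 294 295 296 297
124 128 131 128 122 119 120 117 110 112 120 116 120 118 123 120 122 122 124 120 124 121 118 116 116 117 121 119 117 117 118 137 150 187 153 134 135 138 137 137 133
125 131 130 127 123 124 116 114 113 116 116 116 123 119 122 124 121 121 121 123 123 119 122 112 106 115 134 188 239 251 252 251 251 251 243 140 132 134 137 135 140
126 128 126 123 120 121 117 114 116 117 117 117 119 115 117 117 114 116 120 120 121 121 114 208 253 255 253 252 250 250 250 250 250 251 241 127 133 138 143 142 138
127 129 120 119 118 117 116 110 112 110 110 111 112 118 123 139 158 231 216 116 121 121 114 207 250 250 249 250 249 248 249 248 248 252 243 161
[... 1944 characters left out ...]
 245 243 240 236 236 232 167 122 121 126 128
140 121 120 122 125 128 127 150 226 252 248 249 249 248 248 248 248 252 231 133 121 119 114 208 245 247 242 237 237 233 220 186 159 141 137 148 127 120 123 126 122
141 119 118 122 122 127 129 127 201 251 249 249 249 249 250 251 252 253 227 132 117 123 118 179 222 211 171 142 118 121 125 127 121 123 119 125 121 122 123 122 124
142 117 119 121 122 127 128 122 210 255 253 253 251 247 244 238 236 234 197 130 121 119 119 109 115 119 114 111 107 114 118 123 119 126 126 125 124 121 124 126 129
143 115 119 121 123 124 128 122 188 244 240 230 229 224 204 172 128  97 100 118 121 120 118 121 118 113 115 117 115 120 121 124 126 127 128 122 124 124 122 124 127
```

The block (263.5–292.5) and the fin (about 271.5–284.5) are both centred on column 278, the same as the pointer (277.8). I'm handing it in.

```bash
python3 -c "
from cell import telemetry, env
o=telemetry.get_obs(); print(o['joint_velocities'].round(2),o['grasp_force']); print(env.sign_off())"
```

```text
[-0.04 -0.04  0.07  0.09 -0.02  0.01 -0.12] 35.081098497030325
the job is handed in; nothing more can be done
None
```

I stacked the two discs on the seat, pulled the bridge until its pointer lined up with the mark in the wrist camera (measured difference well under 1 mm), and handed the job in at about 26 s with the gripper still holding it; the sign-off reported no result.

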